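# Index the assembly turntable to its next hole

## Task

Turn the assembly turntable on to its next index hole, anticlockwise seen from above: draw the sprung index pin up by its knob, swing the table round by it, and let the pin drop fully home in the hole of the adjustable plate. Feel for the hole gently, without forcing the pin against the steel; keep the controller sitting in its nest and leave everything else on the bench where it is. Let go of the knob when done.

Things in the scene. Friction and masses are not known exactly. Their poses are not given: they have to be found in the camera images.
- ring: Steel index ring of the stand, fixed: a flat arc, mean radius 110, 26 wide, top face 30 above the table, over a round grey base disc (radius 152, 12 thick). Origin on the turntable's vertical axis at table height, z up, x axis pointing to the first hole. With the adjustable plate it makes one smooth, level, gap-free face (save the two holes) from -25 to +105 degrees for the pin tip to slide on
- first_hole (a point): mouth of the first hole, where the pin starts: radius 110 from the axis, 30 above the table, 12 wide along the ring (the pin is 10 thick, 8 over its last 2). Turning with the pin still in it, or otherwise pressing the pin on the ring or plate with over 30 N, harms them
- clamp: Dark steel clamp block, fixed, 22 x 22, top 32 above the table, at radius 137 just outside the ring, 49 to 68 degrees anticlockwise (seen from above) from the ring's x axis. Origin on the turntable's axis at table height, x axis pointing outward to the block. It holds the adjustable plate, a piece of the same flat arc, top also 30 high, with the next hole
- clamp_screw (a point): top of the screw in the middle of the clamp block, radius 137, 39 above the table. The next hole (12 wide along the ring, radius 110) lies inward of it, but the plate was clamped by eye: the hole is up to 12 mm (0.11 rad about the axis) to either side along the ring. This offset is in no reading: find it by sliding the pin tip over the face
- turntable (a joint): angle of the aluminium turntable (disc radius 78, top 44 above the table; an arm 32 wide, out to radius 129, carries the pin), rad. 0 = pin at the first hole, grows anticlockwise seen from above; stops at -0.3 and 1.75. It stays where left and takes about 2 N at the knob to turn (5 to 6 N with the pin sliding on the ring)
- index_pin (a joint): height of the sprung pin, m: 0 = fully home, tip 10 mm deep in a hole; 0.010 = tip resting on the ring's face; 0.018 = upper stop. The spring pushes it down with 7 N when home, 9 N at the face, 10.6 N at the upper stop. In a hole it has 1 mm of play to each side
- knob (a point): middle of the black knob's neck on top of the pin, radius 110, 79 above the table when home. The neck is an upright cylinder, diameter 18, from 15 below to 15 above this point; on it is a head of diameter 22, 8 thick. The fixed bush on the arm (diameter 22) ends 21 below this point when home. Knob and pin only go up and down and round with the turntable, not radially
- controller: loose grey controller, 50 x 70 x 45 high, 0.25 kg, sitting in a shallow nest (rails 10 high) on the turntable; origin under its centre
- nest (a point): middle of the nest's floor on the turntable, 44 above the table; the controller's origin sits here
- relay: small loose clear-cased relay, 22 x 30 x 26 high, standing on the base disc of the stand, on the side away from the index pin; leave alone
- screwdriver: loose screwdriver with green handle, 180 long, lying on the table; leave alone
- pliers: loose orange-handled pliers, 170 long, lying on the table; leave alone
- terminals: loose black terminal strip, 45 x 90 x 40 high; leave alone
- supply: loose perforated metal power supply, 110 x 85 x 40 high; leave alone
Things that resemble listed ones, but are neither listed nor needed, are in the scene too. Leave any turquoise look-alike of the controller alone.

How it is judged:
On the way, in this order (a step that is already met when the one before it is completed fails the run):
1. the pin is drawn clear of the first hole (value of joint index_pin above 0.0095 m), for 0.1 s.
2. the turntable has been turned away from the first hole, anticlockwise (value of joint turntable above 0.3 rad), for 0.1 s.
At the end, for the whole second after the job is handed in: The index pin is home (within 2 mm of fully down) in the plate's hole, the turntable (turned more than 0.5 rad from its start) is at rest, and the controller sits upright in its nest (within 8 mm, 0.1 rad) (value of joint index_pin below 0.002 m and value of joint turntable above 0.5 rad and velocity of joint turntable between -0.03 and 0.03 rad/s and distance between controller and nest below 0.008 m and angle between controller's own z axis and vertical below 0.1 rad); the robot touches nothing.
It fails at once if the pin (or anything else) presses on the ring with more than 30 N (contact force between ring and anything else above 30 N).
It fails at once if the pin (or anything else) presses on the adjustable plate or its clamp with more than 30 N (contact force between clamp and anything else above 30 N).
It fails at once if one of the other loose things (relay, screwdriver, pliers, terminal strip, power supply) is displaced by more than 20 mm (distance of any of relay, screwdriver, pliers, terminals, supply from where it was at the start of the episode above 0.02 m).
It also fails if it takes over 48 s, if anything falls off the work surface, if the arm or the gripper's body presses on something with over 40 N, if the wrist force passes 120 N, or if a joint passes its speed limit or range.

## Robot

A 6-joint arm with a two-finger parallel gripper is mounted at the origin on the work surface. World frame = base frame: x ahead of the robot, y to its left, z up, the work surface at z = 0. Lengths are in m, angles in rad, forces in N, time in s.
With the tool pointing down it reaches from about 0.35 to 0.95 m from the base axis. Payload 17.4 kg.
Tool frame: the origin (TCP) lies at the very end of the fingers, on their centre line; the grasp point (between the pads) lies 19 mm behind it (arm.hold_point_z is the distance from the TCP to the grasp point, in m); z points along the fingers, y is the line along which they close (so a half turn about z gives the same grasp; the last joint's range is limited). The gripper opens to 93 mm and grips with 3 to 60 N. Pads are 15 mm wide; open, the fingers measure 128 mm over their backs; the gripper's body (75 mm by 188 mm) begins 65 mm behind the grasp point.
Start: joints at [-1.23, 0.116, 1.442, -0, 1.584, -0.038], TCP at [0.25, -0.627, 0.219] pointing down, gripper open.
Joint ranges: [-2.83, 2.83], [-0.83, 2.19], [0.07, 2.5], [-1.14, 4.28], [0.01, 3], [-2.97, 2.97]. Speed limits (rad/s): [1.89, 1.89, 2.22, 3.14, 3.14, 3.14].

## Interface

Orientations are given as a 3x3 rotation matrix whose columns are the frame's x, y, z axes.
In Python, from cell import arm gives the robot as it stands. The module is installed in compiled form; this text tells all that it offers. Calls block until the motion is done:
- arm.reach(position, orientation): joint-space move of the TCP to a pose.
- arm.line_to(position, frame=None, max_speed=0.15, guard=None): straight line of the TCP; frame=None keeps the orientation; max_speed is the mean speed in m/s. With guard (N) it stops when the force on the tool has changed by that much, and returns True; else False.
- arm.movej(angles): joint-space move.
- arm.set_gripper(opening): finger opening in m; the grip force is fixed at half the most; returns when the fingers have stopped.
- arm.dwell(seconds).
- arm.solve_ik(position, orientation): joint angles nearest the present ones, or None.
- arm.read_state(): the state.
- arm.snapshot(name): name is "side" or "top"; returns a dict with "image" (400x640x3 uint8, red, green, blue), "range_z" (400x640 float32, m along the optical axis (not along the pixel's ray), 0 where there is no reading), "vertical_fov" (degrees; the focal length in pixels is half the picture's height over the tangent of half this angle, whatever the lens; pixels are square), "cx", "cy" (the principal point, pixels), "R" (3x3) and "t" (3): a world point X has camera coordinates R X + t. Camera axes: x right, y down, z forward; pixel columns grow to the right and rows downward; lengths in m; the calibration is good to about 2 mm. A picture is of the moment at which its call begins.
A pose or a line that the arm cannot do raises arm.Unreachable and nothing moves.
- arm.hand_in(): hands the job in; it is judged then, once.
The state is a dict: "time": time; "qpos": joint angles; "joint_vel": joint speeds; "joint_efforts": joint torques, N m; "tcp_pos": TCP position; "orientation": TCP orientation; "contact_force": force on the tool from outside, world axes, zero at the start; "moment": the same for the moment, N m; "gripper_width": finger opening in m; "finger_force": force on a finger pad.
Only numpy, scipy, OpenCV 4.12 (cv2) and the standard library are available. Lean on these libraries where they do the work, as an engineer would, in place of code of your own. Each camera call takes 0.05 s, during which the arm holds its last target. There are 200 camera calls.

## Working session

There is one attempt and no reset: what is moved stays moved. The work goes in short steps, each a Python script; the robot and the scene stay as the last script left them, time stands still between calls to the robot, and variables do not carry over. Pictures are saved under pics/ and viewed, at most 10 in all, crops included, and the job is handed in when it is done.

```bash
mkdir -p pics; cat > h.py <<'E'
import numpy as np, cv2
from cell import arm
def snap(name, fn):
    s=arm.snapshot(name); np.savez(fn+'.npz',**s)
    cv2.imwrite('pics/'+fn+'.png', s['image'][:,:,::-1]); return s
def cam(s):
    f=200/np.tan(np.radians(float(s['vertical_fov']))/2)
    return f,float(s['cx']),float(s['cy']),np.array(s['R']),np.array(s['t'])
def onplane(s,u,v,z):
    f,cx,cy,R,t=cam(s); d=R.T@np.array([(u-cx)/f,(v-cy)/f,1]); c=-R.T@t
    return c+d*(z-c[2])/d[2]
def cloud(s):
    f,cx,cy,R,t=cam(s); Z=s['range_z']; v,u=np.mgrid[:400,:640]
    P=np.stack([(u-cx)/f*Z,(v-cy)/f*Z,Z],-1)-t
    return P@R   # R^T (P-t)
E
python3 - <<'E'
from h import *
for n in('top','side'):
    s=snap(n,n+'0'); f,cx,cy,R,t=cam(s); print(n,f,cx,cy,-R.T@t,R[2])
E
```

```text
top 494.64081453621236 318.1617398561623 201.3819349906588 [0.3934597  0.0023007  1.48952928] [ 0.10169513  0.00798423 -0.99478357]
side 367.63245397356314 329.030762503836 198.6534054454794 [ 0.51589565 -0.77657874  0.52067733] [ 0.01681766  0.86025873 -0.5095803 ]
```

View pics/top0.png

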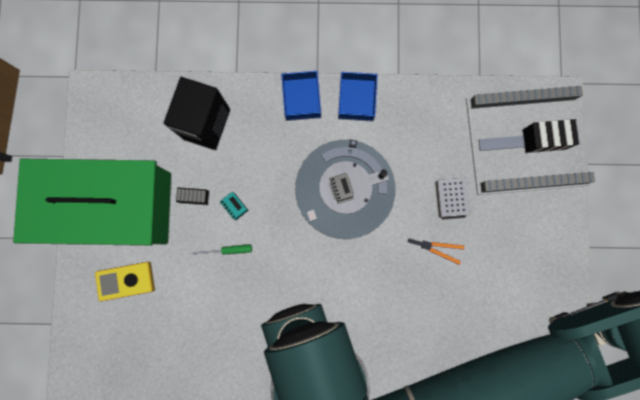

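View pics/side0.png

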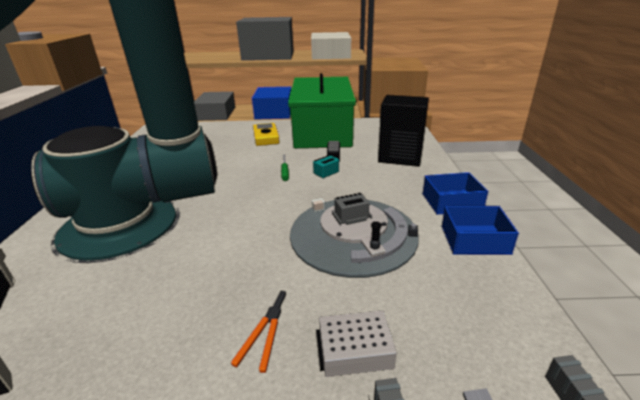

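The top view shows the stand centred near (345,189), the knob near (382,174), the clamp near (352,144) and the relay near (311,215). The side view has the knob near (376,232) and the clamp near (413,231).

```bash
python3 - <<'E'
from h import *
s=dict(np.load('top0.npz')); im=s['image']
# base disc: bluish-grey, saturation higher than table
hsv=cv2.cvtColor(im,cv2.COLOR_RGB2HSV)
print(hsv[225,345],hsv[190,305],hsv[240,300],im[225,345],im[240,300])
P=cloud(s); print('cloud z', P[225,345],P[174,382],P[144,352],P[189,342])
g=cv2.cvtColor(im,cv2.COLOR_RGB2GRAY)
m=((g<145)).astype(np.uint8); m[:, :285]=0; m[:,402:]=0; m[:135]=0; m[245:]=0
cs,_=cv2.findContours(m,cv2.RETR_EXTERNAL,cv2.CHAIN_APPROX_NONE); c=max(cs,key=cv2.contourArea)
W=np.array([onplane(s,u,v,.012)[:2] for u,v in cv2.convexHull(c)[:,0]])
(x,y),r=cv2.minEnclosingCircle(W.astype(np.float32)); print('disc',x,y,r)
A=np.c_[2*W,np.ones(len(W))]; q=np.linalg.lstsq(A,(W**2).sum(1),rcond=None)[0]; print('fit',q[:2],np.sqrt(q[2]+q[0]**2+q[1]**2))
def blob(s,box,thr,z):
    u0,v0,u1,v1=box; g=s['image'][v0:v1,u0:u1].max(2); v,u=np.nonzero(g<thr); print(len(u),u.mean()+u0,v.mean()+v0); return onplane(s,u.mean()+u0,v.mean()+v0,z)
k=blob(s,(370,162,394,186),60,.102); c2=blob(s,(342,134,362,154),75,.033); print(k,c2)
for p in(k,c2): d=p[:2]-q[:2]; print(np.hypot(*d),np.arctan2(d[1],d[0]))
cv2.imwrite('pics/c1.png',cv2.resize(im[130:250,285:405,::-1],None,fx=5,fy=5,interpolation=cv2.INTER_CUBIC))
t=dict(np.load('side0.npz'))['image']
cv2.imwrite('pics/c2.png',cv2.resize(t[185:280,280:430,::-1],None,fx=5,fy=5,interpolation=cv2.INTER_CUBIC))
E
```

```text
[104  41 124] [104  39 123] [100   4 174] [104 115 124] [171 173 174]
cloud z [ 0.47502655 -0.06730653  0.00751237] [ 0.61609358 -0.16633276  0.10115889] [ 0.71660358 -0.08467186  0.03275376] [ 0.57348173 -0.05401457  0.08633278]
disc 0.5854135155677795 -0.06567871570587158 0.15268921852111816
fit [ 0.58487753 -0.06501014] 0.15134593467652133
37 382.2432432432432 173.7027027027027
11 352.0 145.45454545454547
[ 0.61682035 -0.16691728  0.102     ] [ 0.71211974 -0.08469465  0.033     ]
0.10679610660914006 -1.2670459781904926
0.12875581047086243 -0.15348441349639197
```

View pics/c1.png

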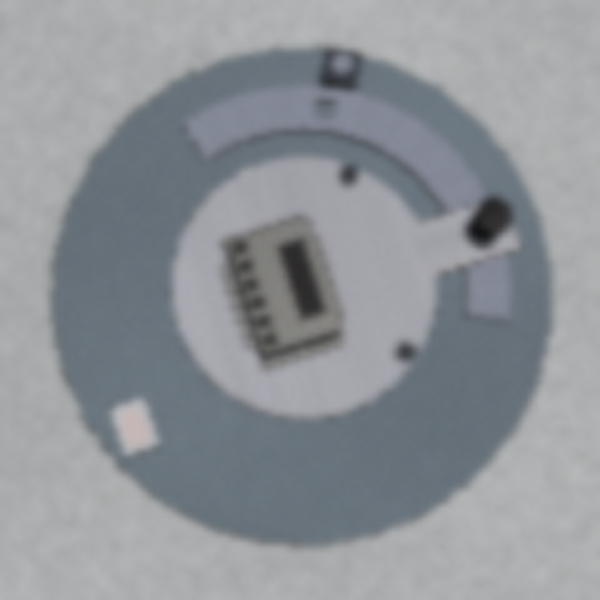

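View pics/c2.png

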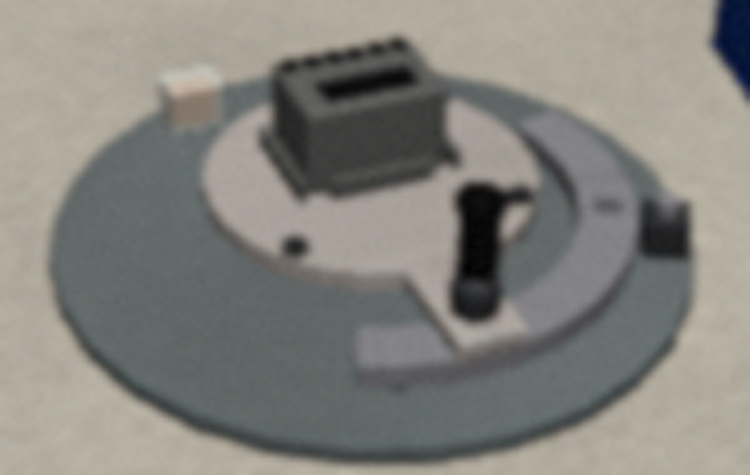

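The crops show the knob head at about (383,172), the clamp screw at (353.5,143) and a hole mark on the plate at (350,151). The controller sits in its nest and nothing stands around the knob.

```bash
cat >> h.py <<'E'
def rot(phi,sgn):   # tool down, closing line tangential at azimuth phi
    y=sgn*np.array([-np.sin(phi),np.cos(phi),0]); z=np.array([0,0,-1.]); return np.c_[np.cross(y,z),y,z]
E
python3 - <<'E'
from h import *
C=np.array([.5850,-.0652])
for n,box in(('top0',(370,160,395,188)),('side0',(360,212,395,262))):
    s=dict(np.load(n+'.npz')); P=cloud(s); u0,v0,u1,v1=box
    p=P[v0:v1,u0:u1].reshape(-1,3); p=p[(p[:,2]>.092)&(p[:,2]<.112)]; print(n,len(p),p.mean(0),p.max(0),p.min(0))
s=dict(np.load('top0.npz')); P=cloud(s)
# turntable disc/ring: check axis via disc-top depth points
for nm,(u,v),z in(('hole',(350.1,151.3),.03),('screw',(353.6,142.8),.039),('knob',(383.2,172.2),.102)):
    p=onplane(s,u,v,z); d=p[:2]-C; print(nm,p,np.hypot(*d),np.arctan2(d[1],d[0]))
m=(P[...,2]>.040)&(P[...,2]<.048)&(np.hypot(P[...,0]-C[0],P[...,1]-C[1])<.085)
print('disc mean bbox',P[m][:,:2].max(0),P[m][:,:2].min(0),m.sum())
for sg in(1,-1):
  for phi in(-1.27,-.8,-.2,0):
    q=arm.solve_ik(np.r_[C+.11*np.array([np.cos(phi),np.sin(phi)]),.08],rot(phi,sg)); print(sg,phi,None if q is None else np.round(q,2))
E
```

```text
top0 46 [ 0.61944024 -0.17060464  0.10090966] [ 0.62839205 -0.16054416  0.10643637] [ 0.61041832 -0.18071003  0.09298604]
side0 86 [ 0.62087655 -0.17414415  0.09955242] [ 0.63129268 -0.16121934  0.10287237] [ 0.61102291 -0.18124245  0.0920547 ]
hole [ 0.69488647 -0.07933528  0.03      ] 0.1107918832727272 -0.12793278123438687
screw [ 0.71892582 -0.08903783  0.039     ] 0.13603076020549285 -0.17614804445999024
knob [ 0.62116604 -0.16961704  0.102     ] 0.11050294376807315 -1.237366608583351
disc mean bbox [0.66284985 0.00932011] [ 0.5080654 -0.1471161] 1301
1 -1.27 [-0.31  0.11  1.67 -0.    1.36 -0.61]
1 -0.8 [-0.25  0.19  1.59 -0.    1.36 -1.02]
1 -0.2 [-0.16  0.23  1.54 -0.    1.37 -1.53]
1 0 [-0.13  0.23  1.54 -0.    1.37 -1.7 ]
-1 -1.27 [-0.31  0.11  1.67 -0.    1.36  2.53]
-1 -0.8 [-0.25  0.19  1.59 -0.    1.36  2.12]
-1 -0.2 [-0.16  0.23  1.54 -0.    1.37  1.61]
-1 0 [-0.13  0.23  1.54 -0.    1.37  1.44]
```

```bash
cat >> h.py <<'E'
C=np.array([.5850,-.0652]); PH0=-1.242
er=lambda a:np.array([np.cos(a),np.sin(a)]); et=lambda a:np.array([-np.sin(a),np.cos(a)])
def rep(tag):
    s=arm.read_state(); p=s['tcp_pos']; d=p[:2]-C; a=np.arctan2(d[1],d[0]); f=s['contact_force']
    print(tag,'t%.2f'%s['time'],'r %.4f phi %.4f z %.4f'%(np.hypot(*d),a,p[2]),'Fr,Ft,Fz',np.round([f[:2]@er(a),f[:2]@et(a),f[2]],1),'w %.4f ff %s'%(s['gripper_width'],np.round(s['finger_force'],1))); return s
E
python3 - <<'E'
from h import *
k=C+.11*er(PH0); R=rot(PH0,1)
rep('start')
arm.reach(np.r_[k,.17],R); arm.set_gripper(.05); rep('above')
hit=arm.line_to(np.r_[k,.062],max_speed=.1,guard=5); rep(f'down {hit}')
if not hit:
    arm.set_gripper(.026); s=rep('w26')
    e=et(PH0); lim=[]
    for sg in(1,-1):
        h=arm.line_to(np.r_[k+sg*.006*e,.062],max_speed=.012,guard=2.5); s=rep(f'feel {sg} {h}'); lim.append((s['tcp_pos'][:2]-k)@e)
        arm.line_to(np.r_[k+(lim[-1]-sg*.0015)*e,.062],max_speed=.03)
    print(lim); m=np.mean(lim)
    arm.line_to(np.r_[k+m*e,.062],max_speed=.03); rep('centred')
E
```

```text
start t0.10 r 0.6543 phi -2.1091 z 0.2180 Fr,Ft,Fz [ 0.4 -0.5  0.3] w 0.0929 ff 0.0
above t3.08 r 0.1100 phi -1.2419 z 0.1700 Fr,Ft,Fz [ 0.5 -1.2  0.6] w 0.0496 ff 0.0
down False t4.31 r 0.1102 phi -1.2392 z 0.0628 Fr,Ft,Fz [0.1 0.5 0.2] w 0.0498 ff 0.0
w26 t4.92 r 0.1100 phi -1.2420 z 0.0620 Fr,Ft,Fz [-0.1 -0.7  0.2] w 0.0260 ff 0.0
feel 1 True t5.29 r 0.1100 phi -1.2151 z 0.0616 Fr,Ft,Fz [ 0.1 -0.5 -0.2] w 0.0258 ff 0.5
feel -1 True t5.99 r 0.1100 phi -1.2716 z 0.0617 Fr,Ft,Fz [-0.3  0.6 -0.7] w 0.0260 ff 0.3
[np.float64(0.0029593548428159095), np.float64(-0.00325030290778927)]
centred t6.49 r 0.1099 phi -1.2428 z 0.0619 Fr,Ft,Fz [-0.4  0.3 -0.8] w 0.0260 ff 0.0
```

```bash
python3 - <<'E'
from h import *
arm.set_gripper(0.0); s=rep('grip'); 
p=np.array(s['tcp_pos'])
if s['gripper_width']>.012:
    arm.line_to(p+[0,0,.0135],max_speed=.03); rep('lifted')
E
```

```text
grip t6.78 r 0.1100 phi -1.2441 z 0.0619 Fr,Ft,Fz [ 0.7 -0.7 -1.5] w 0.0208 ff 30.0
lifted t7.38 r 0.1099 phi -1.2460 z 0.0752 Fr,Ft,Fz [ 1.7 -0.6 -9.8] w 0.0205 ff 30.0
```

```bash
python3 - <<'E'
from h import *
z=.0755
for a in np.linspace(PH0,-.19,8)[1:]:
    arm.line_to(np.r_[C+.11*er(a),z],rot(a,1),max_speed=.08); s=rep('')
    f=s['contact_force']
    if f[2]>-6 or np.hypot(*f[:2])>25: print('STOP'); break
E
```

```text
t7.73 r 0.1100 phi -1.0910 z 0.0752 Fr,Ft,Fz [  3.2   0.3 -10.2] w 0.0208 ff 30.0
 t8.09 r 0.1100 phi -0.9431 z 0.0754 Fr,Ft,Fz [ 3.3  1.2 -9.4] w 0.0209 ff 30.0
 t8.45 r 0.1099 phi -0.7935 z 0.0755 Fr,Ft,Fz [  3.2   0.8 -10.1] w 0.0209 ff 30.0
 t8.81 r 0.1099 phi -0.6433 z 0.0755 Fr,Ft,Fz [ 2.5 -0.  -9.7] w 0.0207 ff 30.0
 t9.17 r 0.1098 phi -0.4928 z 0.0755 Fr,Ft,Fz [  1.7  -0.2 -11.8] w 0.0210 ff 30.0
 t9.53 r 0.1098 phi -0.3428 z 0.0754 Fr,Ft,Fz [ 0.4  0.2 -9.7] w 0.0210 ff 30.0
 t9.88 r 0.1097 phi -0.1925 z 0.0754 Fr,Ft,Fz [ -1.2  -0.3 -10.5] w 0.0207 ff 30.0
```

```bash
python3 - <<'E'
from h import *
p=np.array(arm.read_state()['tcp_pos'])
h=arm.line_to(np.r_[p[:2],.0690],max_speed=.005,guard=5); s=rep(f'touch {h}')
if h:
    arm.set_gripper(.026); rep('open')
E
```

```text
touch True t10.68 r 0.1096 phi -0.1936 z 0.0716 Fr,Ft,Fz [-0.3  0.1  7.2] w 0.0212 ff 30.0
open t11.03 r 0.1082 phi -0.1950 z 0.0692 Fr,Ft,Fz [-0.4  0.4 -0.4] w 0.0257 ff 0.0
```

```bash
python3 - <<'E'
from h import *
z=.067; a=-.195
arm.line_to(np.r_[C+.11*er(a),z],rot(a,1),max_speed=.03)
while a<.02:
    a+=.02
    h=arm.line_to(np.r_[C+.11*er(a),z],rot(a,1),max_speed=.010,guard=8); s=rep(str(h))
    ft=s['contact_force'][:2]@et(a)
    if h or ft<-9: print('stop'); break
E
```

```text
False t11.65 r 0.1100 phi -0.1751 z 0.0670 Fr,Ft,Fz [ 0.5 -1.  -0.1] w 0.0256 ff 0.4
False t12.02 r 0.1099 phi -0.1600 z 0.0670 Fr,Ft,Fz [-1.3 -5.4  0. ] w 0.0256 ff 2.7
False t12.38 r 0.1098 phi -0.1405 z 0.0668 Fr,Ft,Fz [-0.8 -5.3 -1. ] w 0.0262 ff 2.8
False t12.75 r 0.1099 phi -0.1168 z 0.0667 Fr,Ft,Fz [-0.6 -3.5 -3.4] w 0.0258 ff 1.9
False t13.12 r 0.1101 phi -0.0923 z 0.0672 Fr,Ft,Fz [-0.6 -0.9 -0.9] w 0.0260 ff 0.4
True t13.37 r 0.1099 phi -0.0875 z 0.0670 Fr,Ft,Fz [-0.2 -4.5  4. ] w 0.0257 ff 2.2
stop
```

```bash
python3 - <<'E'
from h import *
a=-.12
arm.line_to(np.r_[C+.11*er(a),.067],rot(a,1),max_speed=.03); rep('centred')
arm.set_gripper(.05); arm.line_to(np.r_[C+.11*er(a),.20],max_speed=.12); 
arm.reach([.35,-.30,.30],rot(a,1)); rep('clear')
for n in('top','side'):
    s=snap(n,n+'1'); P=cloud(s).reshape(-1,3); d=P[:,:2]-C; r=np.hypot(*d.T); ph=np.arctan2(d[:,1],d[:,0])
    m=(abs(r-.11)<.015)&(abs(ph+.12)<.15)&(P[:,2]>.06)&(P[:,2]<.14); q=P[m]
    if len(q): h=q[q[:,2]>.092]; print(n,len(q),q[:,2].max(),np.percentile(q[:,2],[80,90,97]),h.mean(0), np.arctan2(*(h.mean(0)[:2]-C)[::-1]))
s=np.load('side1.npz')['image'][180:280,270:430,::-1]; t=np.load('top1.npz')['image'][130:250,285:405,::-1]
s=cv2.resize(s,(480,300),interpolation=cv2.INTER_CUBIC); t=cv2.resize(t,(300,300),interpolation=cv2.INTER_CUBIC); cv2.imwrite('pics/fin.png',np.hstack([s,t]))
E
```

```text
centred t13.65 r 0.1101 phi -0.1187 z 0.0672 Fr,Ft,Fz [ 0.5 -0.4 -1.2] w 0.0258 ff 0.0
clear t17.08 r 0.3317 phi -2.3557 z 0.2996 Fr,Ft,Fz [-1.  -0.2  0.1] w 0.0503 ff 0.0
top 60 0.10769907886927907 [0.10268773 0.10358819 0.10582046] [ 0.6942554  -0.07721844  0.10071037] -0.10956267274264608
side 153 0.103031530584523 [0.10104869 0.10194809 0.10241216] [ 0.69529101 -0.08105947  0.09968225] -0.1428176068185309
```

View pics/fin.png

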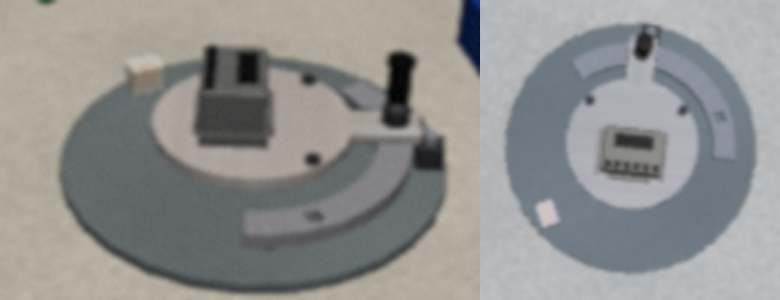

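The picture shows the pin arm turned round beside the clamp and the controller still in its nest. The knob top reads 0.103, the same as when it was home at the start.

```bash
python3 -c "
from cell import arm
print(arm.hand_in())"
```

```text
the job is handed in; nothing more can be done
None
```

I turned the turntable anticlockwise to the next index hole, let go of the knob and handed the job in: the knob-top height matches its home reading from the start, and the controller is still in its nest; no verdict was returned.

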